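# Fit and hold the depth pointer of a carver's pointing stand

## Task

Take the carved tile off the top arm of the pointing stand, where it covers the bush, and set it down flat, carving up, in the empty tray. Then take the steel pointer rod from the tool block and thread it down through the upper bush and on through the lower bush of the stand, and finish while holding it there by its wooden grip, upright and still, with its point about halfway between the lower bush and the carved panel below, never touching the panel. Set the tile down rather than drop it, and leave the two gouges, the mallet, the loose offcut and the finished carving where they are.

Things in the scene. Friction and masses are not known exactly. Their poses are not given: they have to be found in the camera images.
- stand: fixed stand: steel base 150x190x10 mm, light wooden carved panel 120x120 mm on it (top of the carving 30 mm above the bench), 30 mm square column at +y (87 mm off, 137 mm high) and two level steel arms (40 mm wide in x, 18 mm thick, ending at y -25 mm), each with a vertical brass-lined 16 mm hole (bush). Origin on the bench right below both holes, z up. Arm tops 137 and 82 mm above the bench
- upper_bush (a point): centre of the upper bush's mouth, on the top face of the upper arm, 137 mm above the bench, hidden under the tile at the start; the bush (with liner) ends 115 mm above the bench; axes as the stand
- lower_bush (a point): centre of the lower bush's mouth, on the top face of the lower arm, 82 mm above the bench, exactly below the upper bush; the bush ends 60 mm above the bench; axes as the stand
- tile: loose carved wooden tile 58 x 58 x 22 mm (carving on top adds 2 mm), about 60 g, lying flat on the stand's top arm over the upper bush, turned up to 20 degrees to the arm and up to 8 mm off-centre; it overhangs the 40 mm wide arm on both sides (stand's x). Origin at the centre of the underside, z up, x and y along the sides
- tray: fixed shallow square plywood tray, 170 x 170 mm outside, walls 8 mm thick and 24 mm high, floor 8 mm thick; empty at the start. Origin at the centre of the underside, on the bench; x and y along the sides
- rack: fixed dark wooden tool block 80 x 190 x 60 mm (x, y, z), origin at the centre of the underside; three holes in its top in a row along its y at -60, 0 and +60 mm, 13.6 mm wide and 45 mm deep; the rod and the two gouges stand in them in any order
- rod: pointer rod, about 130 g, loose in one hole of the block: bright steel shank 12 mm thick, 120 mm long, conical nose over its lowest 12 mm (4 mm wide at the point), and on top a square wooden grip 22 x 22 x 30 mm, sides along x and y (parallel to the block's within 5 degrees). Origin at the point (lowest end), z up the rod. At the start the point is 15 mm, the top 165 mm above the bench
- rod_tip (a point): the point of the rod, its lowest end
- rod_grip (a point): centre of the rod's wooden grip, 135 mm above the point
- gouge_a: bystander: one of two gouges standing blade down in the other holes of the tool block; round bulging wooden handle (up to 28 mm across), top 145 mm above the bench when standing, only 10 mm of dark shank showing. Origin at the lower end, z along it. To be left where it is
- gouge_b: bystander: one of two gouges standing blade down in the other holes of the tool block; round bulging wooden handle (up to 28 mm across), top 145 mm above the bench when standing, only 10 mm of dark shank showing. Origin at the lower end, z along it. To be left where it is
- mallet: bystander: carver's mallet lying on the bench, dark block head 75 x 130 x 72 mm, round handle to its -x; origin on the bench, 70 mm from the middle of the head
- relief: bystander: finished carved panel 150 x 150 x 26 mm lying on the bench; origin at the centre of the underside
- offcut: bystander: offcut of wood 40 x 90 x 28 mm; origin at the centre of the underside
Things that resemble listed ones, but are neither listed nor needed, are in the scene too. What is shaped like the stand but orange is not meant.

How it is judged:
By the outcome, as a careful person would: the job done as asked, in the order asked, and still so for the second after the job is handed in, while the arm keeps its last pose, push and grip.
It also fails if it takes over 72 s, if anything falls off the work surface, if the arm or the gripper's body presses on something with over 40 N, if the wrist force passes 120 N, or if a joint passes its speed limit or range.

## Robot

A 6-joint arm with a two-finger parallel gripper is mounted at the origin on the work surface. World frame = base frame: x ahead of the robot, y to its left, z up, the work surface at z = 0. Lengths are in mm, angles in degrees, forces in N, time in s.
With the tool pointing down it reaches from about 325 to 925 mm from the base axis. Payload 3.1 kg.
Tool frame: the origin (TCP) lies at the very end of the fingers, on their centre line; the grasp point (between the pads) lies grasp_offset behind it (grasp_offset is the distance from the TCP to the grasp point, in mm); z points along the fingers, y is the line along which they close (so a half turn about z gives the same grasp; the last joint's range is limited). The gripper opens to 85 mm and grips with 20 to 120 N. Pads are 22 mm wide; open, the fingers measure 114 mm over their backs; the gripper's body (76 mm by 85 mm) begins 54 mm behind the grasp point. The pads swing forward as they close: fully open they stand 13 mm farther back than shut.
Start: joints at [61.123, 12.427, 92.441, -0, 75.132, -6.429], TCP at [238.641, 577.659, 231.3] pointing down, gripper open.
Joint ranges: [-157.48, 157.48], [-44.54, 120.13], [17.64, 146.25], [-64.5, 244.5], [7.68, 150.69], [-147.95, 147.95]. Speed limits (degrees/s): [159.86, 159.86, 180, 180, 180, 180].

## Interface

Orientations are given as [roll, pitch, yaw] about the fixed x, y, z axes, in that order (R = Rz(yaw) Ry(pitch) Rx(roll)).
In Python, from station import * gives the robot as it stands. Calls block until the motion is done:
- goto(position, orientation): joint-space move of the TCP to a pose.
- move_l(position, attitude=None, speed=150): straight line of the TCP; attitude=None keeps the orientation; speed is the mean speed in mm/s.
- move_j(angles): joint-space move.
- grip(opening, squeeze=None): finger opening in mm; squeeze is the grip in N (None keeps the last); returns when the fingers have stopped.
- wait(seconds).
- solve_ik(position, orientation): joint angles nearest the present ones, or None.
- get_obs(): the state.
- get_image(name): name is "scene" or "side" or "wrist"; returns the picture (420x560x3 uint8, red, green, blue); there is no depth.
- get_calibration(name): a dict with "fx", "fy", "cx", "cy" (pixels), "R" (3x3) and "t" (3): a world point X has camera coordinates R X + t; the wrist camera has in their place "mount" (4x4, takes a point from camera to tool coordinates, whose origin is the TCP and whose axes are the flange's). Camera axes: x right, y down, z forward; pixel columns grow to the right and rows downward; lengths in mm; the calibration is good to about 2 mm. A picture is of the moment at which its call begins: read the wrist's pose just before it. get_calibration takes no time and is no camera call.
A pose or a line that the arm cannot do raises Unreachable and nothing moves.
- sign_off(): hands the job in; it is judged then, once.
Trained networks look in the newest picture that a camera, given by its name, has taken for a name from the list of things; names that differ only in an ending like _2 or _b are one class to them, and where a whole thing is asked for, a point or a joint stands for the part that bears it (a point fixed in the world has none). Each returns a list of dicts, best first, with "score" (0 to 1); they miss things now and then, are a little off and sometimes report something else, mostly with a low value. They report only what shows in the picture. A call takes as long as a camera call. They do not tell look-alikes from the thing itself.
- spot_in(name, camera): "extent" ([centre column, centre row, width, height] in pixels, round what is visible of it).
- regions_of(name, camera): "region" (420x560 bool, what is visible of it) and "extent" ([centre column, centre row, width, height] in pixels, round what is visible of it).
The state is a dict: "t": time; "joint_pos": joint angles; "qvel": joint speeds; "effort": joint torques, N m; "tcp_pos": TCP position; "ee_rot": TCP orientation; "wrist_force": force on the tool from outside, world axes, zero at the start; "moment": the same for the moment, N m; "grip_width": finger opening in mm; "grip_force": force on a finger pad.
Only numpy, scipy, OpenCV 4.12 (cv2) and the standard library are available. Lean on these libraries where they do the work, as an engineer would, in place of code of your own. Each camera call takes 0.05 s, during which the arm holds its last target. There are 200 camera calls.

## Working session

There is one attempt and no reset: what is moved stays moved. The work goes in short steps, each a Python script; the robot and the scene stay as the last script left them, time stands still between calls to the robot, and variables do not carry over. Pictures are saved under pics/ and viewed, at most 10 in all, crops included, and the job is handed in when it is done.

```bash
ls; mkdir -p pics
python3 - <<'E'
from station import *
import cv2,numpy as np
o=get_obs(); print(o)
for c in ("scene","side"):
    im=get_image(c); cv2.imwrite(f"pics/{c}0.png",im[:,:,::-1]); 
    k=get_calibration(c); print(c,k["fx"],k["cx"],k["cy"],np.round(k["R"],3).tolist(),np.round(k["t"],1))
    for n in ("stand","tile","tray","rack","rod","rod_grip","gouge_a","relief","offcut"):
        print(n,[(round(d["score"],2),np.round(d["extent"]).astype(int).tolist()) for d in spot_in(n,c)][:4])
k=get_calibration("wrist");print(k); print([n for n in dir() if 'grasp' in n])
a=cv2.imread("pics/scene0.png")
E
```

```text
pics
{'t': 0.0, 'joint_pos': array([ 6.11237092e+01,  1.24765377e+01,  9.25284049e+01,  4.62059652e-04,
        7.51317635e+01, -6.42651954e+00]), 'qvel': array([-0.0049425 ,  0.01875121,  0.06859034, -0.04258663, -0.02612395,
       -0.0971457 ]), 'effort': array([ 5.14452731e-04, -3.96835971e+01, -3.03860128e+01, -2.74280234e-05,
        9.53880313e-03,  1.19416242e-05]), 'tcp_pos': array([238.23323193, 576.93759052, 229.97132145]), 'ee_rot': array([-1.79864203e+02, -1.57448439e-02,  1.57550091e+02]), 'wrist_force': array([-0.54473048, -0.16081691,  0.70902947]), 'moment': array([-0.00633206, -0.02025811, -0.01420846]), 'grip_force': 0.0, 'grip_width': 85.27150377163927}
scene 469.89265090678043 280.737830557413 207.4630837034727 [[-0.766, 0.642, 0.013], [0.315, 0.394, -0.864], [-0.56, -0.658, -0.504]] [ 442.3  -11.1 1579.1]
stand [(0.94, [245, 162, 45, 52]), (0.78, [271, 202, 71, 56])]
tile [(0.85, [268, 165, 26, 14])]
tray [(0.98, [257, 273, 87, 59])]
rack [(0.95, [408, 300, 90, 67])]
rod [(0.69, [176, 226, 82, 43]), (0.56, [391, 258, 12, 42])]
rod_grip [(0.83, [391, 261, 14, 41]
[... 495 characters left out ...]
d [(0.51, [206, 170, 8, 30])]
rod_grip [(0.42, [206, 171, 9, 28])]
gouge_a [(0.63, [187, 162, 6, 23]), (0.56, [196, 164, 13, 24])]
relief [(0.65, [288, 276, 87, 92]), (0.6, [264, 163, 49, 25])]
offcut [(0.9, [249, 233, 25, 20])]
{'fx': 355.03676931623187, 'fy': 355.03676931623187, 'cx': 274.6789036917132, 'cy': 211.98235989446954, 'mount': array([[-1.83888593e-03, -9.60539496e-01, -2.78137547e-01,
         7.06555521e+01],
       [ 9.99995600e-01, -2.41370385e-03,  1.72425493e-03,
        -1.60717740e-01],
       [-2.32755663e-03, -2.78133153e-01,  9.60539709e-01,
        -1.42029489e+02],
       [ 0.00000000e+00,  0.00000000e+00,  0.00000000e+00,
         1.00000000e+00]])}
['grasp_offset']
```

View pics/scene0.png

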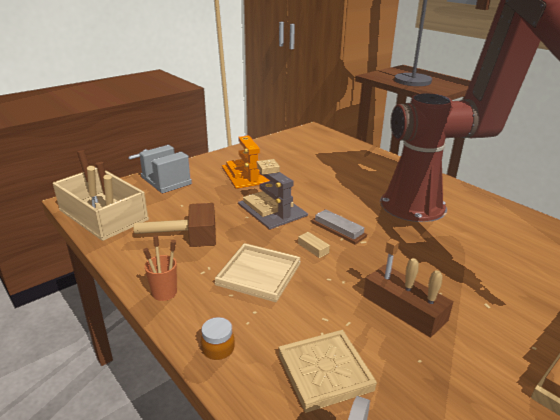

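View pics/side0.png

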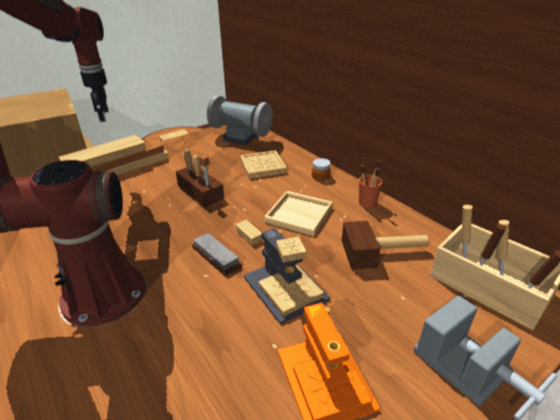

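The scene view shows the dark steel stand at (271,202) and the orange decoy at (245,162). The tile spot is at (268,165), the tray at (257,273), and the rack at (408,300) with the rod at its left hole (391,260). The side view shows the dark stand at (288,274) with the tile on top at (290,249), and the orange decoy at (329,361).

Candidates:
- **Stand:** dark at scene (271,202), which I choose. The orange one at (245,162) is not meant.
- **Tile:** scene (268,165) and side (290,249). The relief at (327,369) is larger, and the offcut is at (315,244).
- **Rod:** scene (391,258), square grip with a bright shank. The gouges are at (412,274) and (436,290); the tools in the cup and the box on the left are not it.

```bash
cat > h.py <<'E'
from station import *
import numpy as np, cv2
from scipy.spatial.transform import Rotation as Ro
def cam(name,o=None):
    """K, R, t world->camera"""
    k=get_calibration(name); K=np.array([[k["fx"],0,k["cx"]],[0,k["fy"],k["cy"]],[0,0,1]])
    if name!="wrist": return K,np.array(k["R"]),np.array(k["t"])
    T=np.eye(4); T[:3,:3]=Ro.from_euler("xyz",o["ee_rot"],degrees=True).as_matrix(); T[:3,3]=o["tcp_pos"]
    M=np.linalg.inv(T@np.array(k["mount"])); return K,M[:3,:3],M[:3,3]
def ray(c,uv):
    K,R,t=c; d=R.T@np.linalg.inv(K)@[uv[0],uv[1],1]; return -R.T@t,d/np.linalg.norm(d)
def onz(c,uv,z):
    p,d=ray(c,uv); return p+d*(z-p[2])/d[2]
def proj(c,X):
    K,R,t=c; q=(np.atleast_2d(X)@R.T+t)@K.T; return q[:,:2]/q[:,2:]
def tri(obs):
    A=np.zeros((3,3));b=np.zeros(3)
    for c,uv in obs:
        p,d=ray(c,uv);P=np.eye(3)-np.outer(d,d);A+=P;b+=P@p
    return np.linalg.solve(A,b)
def shot(fn,z=None):
    o=get_obs(); im=get_image("wrist"); cv2.imwrite(f"pics/{fn}.png",im[:,:,::-1]); return cam("wrist",o),im
E
python3 - <<'E'
from h import *
s,d=cam("scene"),cam("side")
print(grasp_offset)
for n,a,b in [("tile",(268,165),(290,249)),("tray",(257,273),(298,213)),("rodgrip",(391,247),(206,160)),("offcut",(315,244),(249,233)),("relief",(327,369),(264,163)),("g1",(412,274),(196,164)),("g2",(436,290),(187,162)),("orange",(245,162),(329,361)),("mallet",(202,224),(360,244))]:
    print(n,np.round(tri([(s,a),(d,b)])), np.round(onz(s,a,20)))
a=cv2.imread("pics/side0.png")[190:340,170:370]; b=cv2.imread("pics/scene0.png")[130:240,200:347]
cv2.imwrite("pics/crop.png",np.hstack([cv2.resize(a,(400,300),interpolation=2),cv2.resize(b,(400,300),interpolation=2)]))
E
```

```text
18.700000000000003
tile [ 386. -292.  150.] [ 214. -509.   20.]
tray [630. -29.   3.] [646. -14.  20.]
rodgrip [443. 237. 149.] [281. 131.  20.]
offcut [432. -26.  11.] [438. -15.  20.]
relief [724. 316.  12.] [725. 322.  20.]
g1 [436. 302. 107.] [336. 243.  20.]
g2 [428. 362.  93.] [342. 319.  20.]
orange [ 306. -526.   52.] [ 266. -585.   20.]
mallet [ 642. -287.   34.] [ 631. -306.   20.]
```

View pics/crop.png

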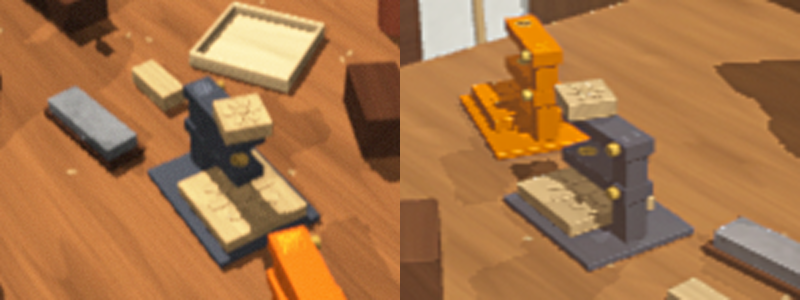

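The crop confirms it: the tile lies on the dark stand's upper arm, around side px (290,249), and the column is on the far side. I'll move above it and fit the tile from the wrist camera.

```bash
cat >> h.py <<'E'
from scipy.optimize import minimize
def boxfit(views,dims,z,x0,free=True):
    """views: [(cam,mask)], fit x,y,yaw of an upright box (silhouette IoU)"""
    c=np.array([[i,j,k] for i in(-.5,.5) for j in(-.5,.5) for k in(0,1)])*dims
    def cost(p):
        P=c@Ro.from_euler("z",p[2],degrees=True).as_matrix().T+[p[0],p[1],z]; s=0
        for cm,m in views:
            h=cv2.convexHull(np.round(proj(cm,P)*16).astype(np.int32)); a=np.zeros(m.shape,np.uint8)
            cv2.fillConvexPoly(a,h,255,cv2.LINE_AA,4); a=a/255.
            s+=1-np.minimum(a,m).sum()/np.maximum(a,m).sum()
        return s/len(views)
    r=minimize(cost,x0,method="Nelder-Mead",options=dict(initial_simplex=np.array(x0)+np.vstack([np.zeros(3),np.diag([15,15,12])]),xatol=.05,fatol=1e-5))
    return r.x,r.fun
E
python3 - <<'E'
from h import *
s=cam("scene");get_image("scene");m=regions_of("tray","scene")[0]["region"]
print("tray",boxfit([(s,m.astype(float))],[170,170,24],0,[630,-29,10]))
goto([386,-292,330],[180,0,90])
wait(.3);c,im=shot("w1")
r=regions_of("tile","wrist"); print([(x["score"],x["extent"]) for x in r], proj(c,[386,-292,150]))
for q in r[:2]:print(boxfit([(c,q["region"].astype(float))],[58,58,23.5],137,[386,-292,0]))
q=r[0]["region"]
im=im.copy(); im[cv2.morphologyEx(q.astype(np.uint8),cv2.MORPH_GRADIENT,np.ones((2,2)))>0]=[255,0,0]; cv2.imwrite("pics/w1m.png",im[:,:,::-1])
print(get_obs()["t"],get_obs()["tcp_pos"],get_obs()["joint_pos"])
E
```

```text
tray (array([628.22715109, -30.35324347,  28.99004829]), np.float64(0.07410645422168849))
[(0.86, [282.9, 184.7, 82.5, 75.4])] [[274.4317643  189.38036201]]
(array([ 390.74038478, -288.02456292,  -21.72020245]), np.float64(0.0678852647384337))
4.6083 [ 386.08085882 -291.89984029  329.97649372] [-4.54076725e+01 -9.05067393e+00  1.03945696e+02  1.01901310e-03
  8.51071213e+01 -4.54241200e+01]
```

View pics/w1m.png

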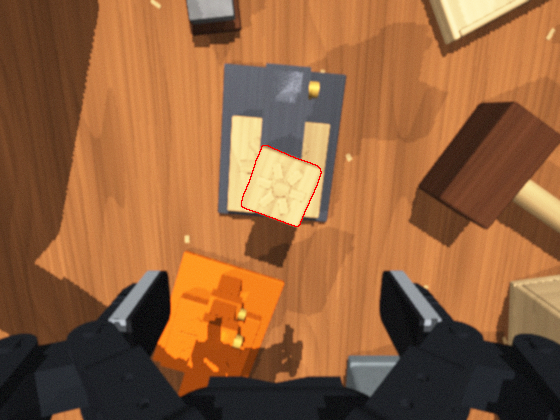

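The wrist view shows the tile at (282,186), turned about -20°. The dark arm runs up to the column at (288,75), and the orange decoy is lower left at (230,310). The mask fits well, so I'll grasp across the overhanging sides and check the lift.

Run:
```python
from h import *
x,y,w=390.7,-288.0,-21.7
goto([x,y,220],[180,0,90+w])
move_l([x,y,137],speed=120)
o=get_obs();print(o["tcp_pos"],o["wrist_force"])
grip(50,35);wait(.2)
o=get_obs();print("grip",o["grip_width"],o["grip_force"],o["wrist_force"])
move_l([x,y,157],speed=60)
move_l([x,y,260],speed=150)
o=get_obs();print("lift",o["grip_width"],o["grip_force"],o["wrist_force"],o["t"])
c,im=shot("w2")
```

```text
[ 391.47918069 -288.80632391  138.19872322] [-1.11179678  0.50198097 -0.02969738]
grip 57.329588347299335 39.44373428821564 [0.56663628 1.18961899 5.95080144]
lift 57.76900492908532 38.71033430099487 [-0.40883526  0.63730046 -1.54610165] 7.8583
```

View pics/w2.png

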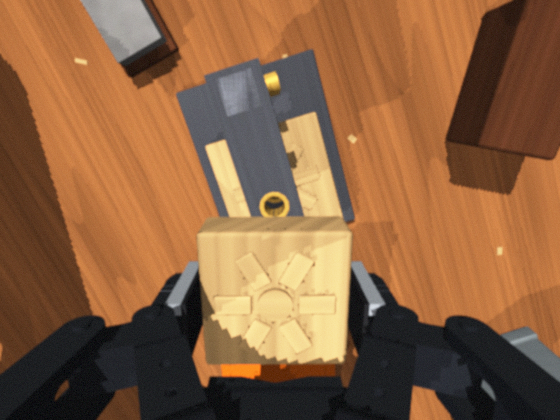

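The tile is held straight between the fingers, and the open upper bush shows at (274,206). I'll place the tile in the tray with force feedback.

Run:
```python
from h import *
X,Y=628.2,-30.4
goto([X,Y,160],[180,0,119])
move_l([X,Y,25],speed=150)
wait(.15);o=get_obs();e=o["tcp_pos"]-[X,Y,25];f0=o["wrist_force"][2];print(e,f0)
z=14
while z>3:
    move_l([X,Y,z-e[2]],speed=25)
    o=get_obs()
    if o["wrist_force"][2]-f0>3: break
    z-=1
print(z,o["tcp_pos"],o["wrist_force"])
grip(70);wait(.1)
move_l([X,Y,80],speed=120)
goto([X-60,Y,250],[180,0,119]); 
wait(.2);c,im=shot("w3")
r=regions_of("tile","wrist");print([(q["score"],q["extent"]) for q in r[:3]])
if r: print(boxfit([(c,r[0]["region"].astype(float))],[58,58,23.5],8,[X,Y,29]))
print(get_obs()["t"])
```

```text
[ 1.29559394 -0.20109999  1.59080562] -0.5548422947977728
10 [628.28244329 -30.40843521   9.36520521] [-2.82236931 -0.36549824  5.8669489 ]
[(0.89, [326.6, 206.4, 57.0, 56.0])]
(array([628.07879355, -30.66728666,  30.49784075]), np.float64(0.07406838545362004))
14.3083
```

View pics/w3.png

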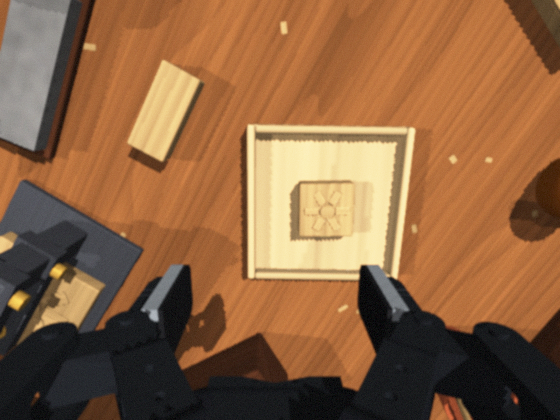

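The tile lies flat in the tray at (327,208), carving up. Next I'll measure the bush from two opposed wrist views, then the rod from directly above.

Run:
```python
from h import *
from math import *
def brass(im,c,P,w=28):
    u,v=proj(c,P)[0].astype(int); h=im[v-w:v+w,u-w:u+w]; H=cv2.cvtColor(h,cv2.COLOR_RGB2HSV)
    m=((H[...,0]>15)&(H[...,0]<35)&(H[...,1]>110)&(H[...,2]>90)).astype(np.uint8)
    n,l,st,ce=cv2.connectedComponentsWithStats(m); 
    i=1+np.argmax(st[1:,4]); hull=cv2.convexHull(np.argwhere(l==i)[:,::-1].astype(np.int32)); e=cv2.fitEllipse(hull)
    return (e[0][0]+u-w,e[0][1]+v-w),e[1],h
out=[];P=np.array([391,-288,137.]);obs=[]
for yw in (85,-95):
    R=np.array([cos(radians(yw)),sin(radians(yw))]); 
    goto([*(P[:2]-R*20),250],[180,0,yw]); wait(.3)
    c,im=shot(f"b{yw}"); uv,ax,h=brass(im,c,P); obs.append((c,uv)); out.append(cv2.resize(h,(300,300),interpolation=0))
    print(yw,uv,ax,onz(c,uv,137))
print("tri",tri(obs))
yw=97;R=np.array([cos(radians(yw)),sin(radians(yw))])
goto([*(np.array([443,237])-R*70),270],[180,0,yw]);wait(.3)
c,im=shot("rod");r=regions_of("rod","wrist");print([(q["score"],q["extent"]) for q in r],proj(c,[443,237,165]))
for q in r[:2]: print(boxfit([(c,q["region"].astype(float))],[22,22,30],135,[443,237,5]))
print(get_obs()["t"])
cv2.imwrite("pics/mix.png",np.hstack([np.vstack(out),cv2.resize(im,(500,375)) if 0 else cv2.copyMakeBorder(cv2.resize(im,(500,375)),0,225,0,0,0)])[:,:,::-1])
```

```text
85 (np.float64(271.2234592437744), np.float64(182.36315536499023)) (31.122661590576172, 31.531808853149414) [ 389.01286241 -287.43560636  137.        ]
-95 (np.float64(277.45533180236816), np.float64(180.64395904541016)) (31.301298141479492, 31.510160446166992) [ 389.16157224 -287.99905672  137.        ]
tri [ 389.07587373 -287.71623766  135.62481452]
[(0.88, [269.9, 104.2, 32.1, 35.8])] [[274.21952699 110.21727993]]
(array([440.09008723, 240.40452885,   8.88039601]), np.float64(0.10167878487951576))
21.4167
```

View pics/mix.png

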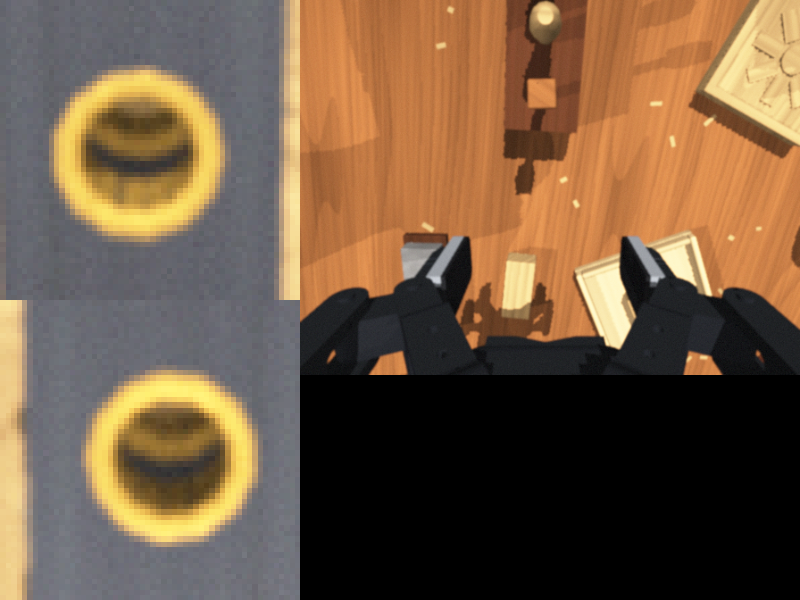

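The bush is clean in both crops at (389.1,-287.7), and the two views agree. The square grip stands alone at mix px (541,93), with the gouge behind it at (544,18). Now I'll take the rod.

```bash
cat >> h.py <<'E'
def lin(p,speed=100,n=1):
    """straight move, then correct the steady error n times"""
    p=np.array(p,float); t=p.copy(); move_l(t,speed=speed)
    for _ in range(n):
        wait(.15); e=get_obs()["tcp_pos"]-p; t=t-e; move_l(t,speed=40)
    wait(.1); return get_obs()["tcp_pos"]-p
E
python3 - <<'E'
from h import *
x,y,w=440.1,240.4,98
goto([x,y,215],[180,0,w])
print(lin([x,y,131.5],120))
grip(15,70);wait(.2);o=get_obs();print(o["grip_width"],o["grip_force"],o["wrist_force"],o["tcp_pos"])
move_l([x,y,185],speed=60);o=get_obs();print(o["grip_width"],o["wrist_force"])
move_l([x,y,330],speed=150)
goto([389.1,-287.7,330],[180,0,85])
print(lin([389.1,-287.7,285],100))
o=get_obs();print(o["grip_width"],o["wrist_force"],o["ee_rot"],o["t"],o["joint_pos"])
c,im=shot("tip");T=[389.1,-287.7,285-116.3];print(proj(c,[T,[389.1,-287.7,137],[389.1,-287.7,T[2]+12],[389.1,-287.7,T[2]+100]]))
im2=get_image("side");cv2.imwrite("pics/tside.png",im2[:,:,::-1]);d=cam("side");p=proj(d,T)[0].astype(int);print(p)
im3=get_image("scene");q=proj(cam("scene"),T)[0].astype(int);print(q)
f=lambda I,p:cv2.resize(I[p[1]-60:p[1]+30,p[0]-45:p[0]+45],(300,300),interpolation=2)
cv2.imwrite("pics/mix2.png",np.hstack([cv2.copyMakeBorder(cv2.resize(im[100:400,130:430],(500,500)),0,100,0,0,0),np.vstack([f(im2,p),f(im3,q)])])[:,:,::-1])
E
```

```text
[-1.03030207 -0.26675542 -1.19184737]
21.31332336944495 68.50379705429077 [-0.41095285 -0.63330654  0.64412665] [439.01464443 240.04908438 130.28092139]
21.336292053944376 [ 0.03525005 -0.65200288 -1.32901044]
[-0.49895698  0.37655301 -0.96790332]
21.5187386608957 [-0.15794569  0.25997203 -0.89101404] [1.79986300e+02 1.24176714e-02 8.49991644e+01] 29.1083 [-4.48060668e+01 -7.68401666e+00  1.07575104e+02 -7.80695530e-04
  8.00904380e+01 -3.98050984e+01]
[[275.38437824 207.9942002 ]
 [275.28516629 197.94332561]
 [275.42811107 212.42464622]
 [275.92926396 263.19498973]]
[290 241]
[268 160]
```

View pics/mix2.png

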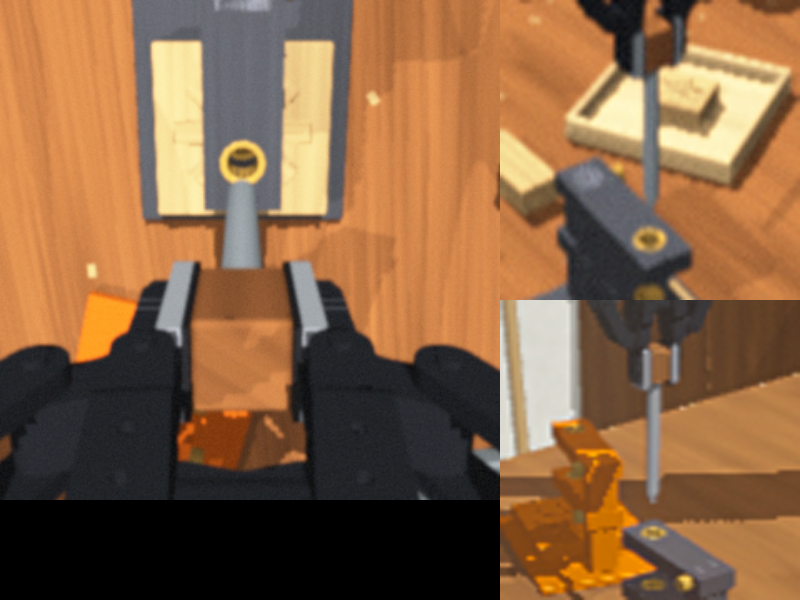

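The rod is held upright. The tip at mix px (240,182) sits within about 1 mm of prediction, with the bush just beyond at (242,162). I'll check position noise, then thread it step by step while watching the forces.

```bash
cat >> h.py <<'E'
def avg(k,n=15):
    v=[]
    for _ in range(n): v.append(get_obs()[k]); wait(.01)
    return np.mean(v,0)
E
python3 - <<'E'
from h import *
a=[get_obs()["tcp_pos"] for _ in range(6)];print(np.round(a,2)); print("avg",avg("tcp_pos"))
B=np.array([389.1,-287.7])
c=B.copy(); f0=avg("wrist_force",8)
# command frame: shift by measured steady error after sending the plain target
move_l([*B,270],speed=80);wait(.3);print("err",avg("tcp_pos")-[*B,270], "f0",f0)
for z in (255,248,240,232,224):
    move_l([*c,z],speed=40); o=get_obs(); f=avg("wrist_force",4)-f0
    print(z,"tip",z-116,np.round(f,1),np.round(avg("tcp_pos",5),2))
    if np.abs(f).max()>8: break
print(get_obs()["t"])
E
```

```text
[[ 388.57 -287.3   283.9 ]
 [ 388.57 -287.3   283.9 ]
 [ 388.57 -287.3   283.9 ]
 [ 388.57 -287.3   283.9 ]
 [ 388.57 -287.3   283.9 ]
 [ 388.57 -287.3   283.9 ]]
avg [ 388.58189311 -287.27175232  283.87086579]
err [ 0.13240667 -0.1302755   0.3033739 ] f0 [ 0.68539253  0.15181881 -1.51432465]
255 tip 139 [-0.8 -0.2  0.2] [ 389.09 -287.7   254.89]
248 tip 132 [-0.7 -0.2 -0.2] [ 389.   -287.58  247.75]
240 tip 124 [-0.8  0.1 -0.3] [ 388.92 -287.48  239.62]
232 tip 116 [-0.6  0.8 -0.2] [ 388.94 -287.52  231.61]
224 tip 108 [-0.9  1.  -0.4] [ 388.93 -287.57  223.59]
32.475
```

Run:
```python
from h import *
B=[389.2,-287.85]; f0=np.array([.3,.2,-1.8]); ok=True
for z in (212,204,198,194,188,180,172,165,160.5):
    move_l([*B,z],speed=40); f=avg("wrist_force",4)-f0
    print(z,"tip",round(z-115.3,1),np.round(f,1),np.round(avg("tcp_pos",4),2))
    if np.abs(f).max()>8: ok=False;break
wait(.3);o=get_obs();print(ok,o["tcp_pos"],o["grip_width"],o["wrist_force"],o["t"])
c,im=shot("fin");a=get_image("side");b=get_image("scene")
cv2.imwrite("pics/fin.png",np.hstack([cv2.resize(a[210:330,230:350],(400,400),interpolation=2),cv2.resize(b[135:235,220:320],(400,400),interpolation=2)])[:,:,::-1])
for n in ("side","scene"): print(n,np.round(proj(cam(n),[[*B,45],[*B,60],[*B,30]])))
```

```text
212 tip 96.7 [-0.6  0.9 -0.5] [ 389.02 -287.76  211.6 ]
204 tip 88.7 [-0.3  0.8  0.1] [ 389.1  -287.87  203.69]
198 tip 82.7 [-0.6  0.7 -0.3] [ 389.14 -287.91  197.74]
194 tip 78.7 [-0.4  0.3  0.2] [ 389.17 -287.95  193.83]
188 tip 72.7 [-0.1  0.2  0.4] [ 389.2  -288.    187.82]
180 tip 64.7 [-0.3  0.4 -0.4] [ 388.96 -287.59  179.48]
172 tip 56.7 [-0.3  1.1 -0.5] [ 389.   -287.64  171.55]
165 tip 49.7 [-0.3  1.8 -0.5] [ 389.04 -287.73  164.59]
160.5 tip 45.2 [ 0.3  1.  -1. ] [ 389.12 -287.79  160.19]
True [ 389.10038465 -287.80736857  160.40520071] 21.175886366579583 [ 0.31944805  1.95260952 -2.52216958] 36.3083
side [[290. 279.]
 [290. 275.]
 [290. 284.]]
scene [[268. 195.]
 [268. 191.]
 [268. 199.]]
```

View pics/fin.png

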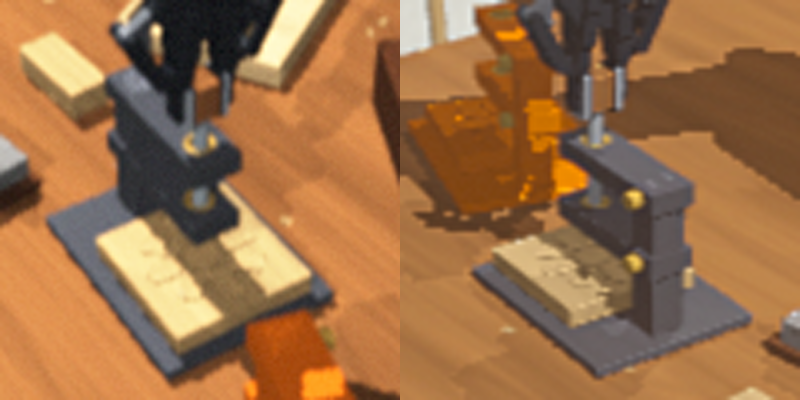

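Both crops show the shank passing through the upper bush at fin px (200,145) and the lower bush at (200,198). The forces are near zero, so I'm signing off.

```bash
python3 -c "
from h import *
print(get_obs()['tcp_pos'],get_obs()['qvel'].round(2));print(sign_off())"
```

```text
[ 389.13251193 -287.81987978  160.46280979] [-0.07  0.01  0.08  0.03 -0.06 -0.09]
the job is handed in; nothing more can be done
None
```

The job is handed in: the tile lies flat, carving up, in the tray, and the rod is held upright and still through both bushes. Its point is about 45 mm above the bench by arm position (halfway between lower bush and panel; the cameras couldn't see the point itself), and arm time was about 36 of 72 s.

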